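Clear the bar end and packing block into the scrap bin and shut it

TASK

Clear the scrap: draw the steel bar end out of the feed guide by its free end, lay it down flat on the bench clear of the guide and let go, then take it again by its middle, lift it level and lower it (do not drop it) into the blue scrap bin. Put the wooden block into the bin too, before or after the bar, then push the bin fully home into its plinth. Leave the stack of washers and the dark disc where they are.

Things in the scene. Friction and masses are not known exactly. Their poses are not given: they have to be found in the camera images.
- guide: Fixed green feed guide, left or right on the bench: a tunnel 140 mm long, clear roof. Origin: bench level, middle of its open mouth; x runs into the tunnel (-x is the way out, roughly to the robot). Inside 40 mm wide, 34 mm high over bare bench; outside 72 mm wide, 40 high; 6 mm thick feet to 65 mm off the axis behind x = 15 mm; closing block 120 mm wide, 80 high with studs, behind x = 140 mm
- bar: Bright steel bar end 180 (x) by 28 (y) by 22 mm (z), about 0.85 kg: it tends to swing down in the fingers if lifted by an end. Origin at the centre of its underside. Starts on the bench in the guide, along the guide's x to within 2 degrees, 45 to 60 mm sticking out of the mouth; slides freely there, but the roof stops it being lifted
- bar_mid (a point): centre of the steel bar, 11 mm above its underside; x along the bar
- block: Brown hardwood packing block, 80 mm long (x) by 40 mm wide (y) by 35 mm high (z), about 80 g, lying on the bench between the guide and the bin. Origin at the centre of its underside
- block_mid (a point): centre of the wooden block, 17.5 mm above its underside
- plinth: Fixed green steel machine plinth on the other side from the guide: 220 mm deep, 270 wide, 85 high, with a plate and rollers to 113 mm high behind x = 127 mm. The blue scrap bin slides in its 73 mm high opening. Origin: bench level, middle of its front face; x points into the plinth (the bin opens to -x, roughly to the robot)
- scrap_bin (a joint): how far the scrap bin is pulled out, m: 0 fully home, starts between 0.155 and 0.17, at most 0.18. It stays where it is left and takes about 2 N plus a little drag to slide
- bin_floor (a point): Centre of the scrap bin's inner floor, 8 mm above the bench; moves with the bin, axes as the plinth's. Blue open-topped bin, inside 170 (x) by 210 mm (y), 5 mm walls 53 mm above the floor; front wall at x = -85 mm, rear at 85. As it starts, its rear 7 to 22 mm are under the plinth. Things in it must stay lower than 65 mm above its floor, or it jams
- bin_front (a point): middle of the outer face of the bin's flat front panel, 3 mm below its upper edge, 72 mm above the bench; push here towards the plinth's +x. The panel is 230 mm wide and reaches from 3 to 75 mm above the bench; fully home its face is 6 mm in front of the plinth's
- washers: bystander: stack of steel washers, 74 mm across and 41 mm high, loose; origin at the centre of its underside
- disc: bystander: dark steel disc, 100 mm across and 12 mm thick, loose; origin at the centre of its underside

How it is judged:
By the outcome, as a careful person would: the job done as asked, in the order asked, and still so for the second after the job is handed in, with the robot touching nothing.
It also fails if it takes over 72 s, if anything falls off the work surface, if the arm or the gripper's body presses on something with over 40 N, if the wrist force passes 120 N, or if a joint passes its speed limit or range.

ROBOT

A 6-joint arm with a two-finger parallel gripper is mounted at the origin on the work surface. World frame = base frame: x ahead of the robot, y to its left, z up, the work surface at z = 0. Lengths are in mm, angles in degrees, forces in N, time in s.
With the tool pointing down it reaches from about 250 to 775 mm from the base axis. Payload 4 kg.
Tool frame: the origin (TCP) lies midway between the tips of the shut fingers; the grasp point (between the pads) lies 19 mm behind it; z points along the fingers, y is the line along which they close (so a half turn about z gives the same grasp; the last joint's range is limited). The gripper opens to 94 mm and grips with 3 to 60 N. Pads are 16 mm wide; open, the fingers measure 119 mm over their backs; the gripper's body (75 mm by 177 mm) begins 78 mm behind the grasp point.
Start: joints at [66.056, 4.996, 78.535, -0, 96.463, -5.907], TCP at [170.304, 522.988, 205.506] pointing down, gripper open.
Joint ranges: [-177.83, 177.83], [-43.37, 116.18], [15.69, 146.23], [-61.86, 241.86], [9.47, 152.12], [-147.06, 147.06]. Speed limits (degrees/s): [159.86, 159.86, 180, 180, 180, 180].

INTERFACE

Orientations are given as a 3x3 rotation matrix whose columns are the frame's x, y, z axes.
In Python, from cell import sensors, imaging, order gives the robot as it stands. The module is installed in compiled form; this text tells all that it offers.
- The arm moves only by the tool play_rows, never from a script. Its arguments are lists of equal length, an entry for each row: "rotation": the turn, a rotation vector about the world's x, y, z as a fraction of full scale, a list of three; "offset": the shift along the world's x, y, z as a fraction of full scale, a list of three; "grip": the opening, from 0 (shut) to 1 (fully open). A call has 1 to 5 rows; each row is the pose to reach, as a shift and turn from the pose commanded when the call began, turning the shorter way round; what a row does not reach only later rows make up. Full scale, the value 1, is 75 cm for a shift and 180 degrees for a turn. A row lasts 1/10 s, in which the tool goes at most 50 mm and 8.59 degrees, less where a joint would pass 70% of its speed; a pose out of reach is approached as far as the arm can. A call with a number of a shift or a turn outside -1 to 1 is refused whole. A call with a gripper value outside its range is refused whole. The fingers move at their own pace and stop on an object; "newtons" is the grip in N (left out, the last holds). Time passes only in rows, so rows that repeat a pose let the fingers close. It gives the time, the measured TCP pose, the force, the opening and the grip force at its end, in the units of the state.
- sensors.sense(): the state, without advancing time (a new reading comes with each control period).
- imaging.grab_frame(name): name is "scene" or "top" or "wrist"; returns (picture, depth): 400x640x3 uint8, blue, green, red; 400x640 float32, mm along the optical axis (not along the pixel's ray), 0 where there is no reading.
- imaging.camera_info(name): a dict with "vfov" (degrees; the focal length in pixels is half the picture's height over the tangent of half this angle, whatever the lens; pixels are square), "cx", "cy" (the principal point, pixels), "k1" (the pictures are not rectified: a ray, as slopes to the right and down, at radius r is drawn at 1 + k1 r^2 times it, then the intrinsics apply), "pose" (4x4, takes a point from camera to world coordinates). Camera axes: x right, y down, z forward; pixel columns grow to the right and rows downward; lengths in mm; the calibration is good to about 2 mm. A picture is of the moment at which its call begins: read the wrist's pose just before it. camera_info takes no time and is no camera call; for the wrist camera it gives the pose at the moment of the call.
- order.hand_in(): hands the job in; it is judged then, once.
The state is a dict: "time_s": time; "joint_positions": joint angles; "joint_velocities": joint speeds; "joint_efforts": joint torques, N m; "position": TCP position; "tool_rot": TCP orientation; "ft_force": force on the tool from outside, world axes, zero at the start; "torque": the same for the moment, N m; "gripper_width": finger opening in mm; "grasp_force": force on a finger pad.
Only numpy, scipy, OpenCV 4.12 (cv2) and the standard library are available. Lean on these libraries where they do the work, as an engineer would, in place of code of your own. Each camera call takes 0.05 s, during which the arm holds its last target. There are 200 camera calls.

## Working session

There is one attempt and no reset: what is moved stays moved. The work goes in short steps, Python scripts to look and compute and a tool call to move; the robot and the scene stay as the last step left them, time stands still between calls to the robot, and variables do not carry over. Pictures are saved under pics/ and viewed, at most 10 in all, crops included, and the job is handed in when it is done.

Besides the shell and the picture viewer there is one more tool, called after "Request:" as a command line: name --argument value ..., lists and objects as JSON in quotes. play_rows: Moves the arm, as the interface text tells. Shift numbers are shares of 75 cm and turn numbers shares of 180 degrees, none past 1 either way. Its arguments: {"type":"object","properties":{"rotation":{"type":"array"},"offset":{"type":"array"},"grip":{"type":"array"},"newtons":{"type":"number"}},"required":["rotation","offset","grip"]}

```bash
mkdir -p pics
cat > h.py <<'E'
import numpy as np, cv2
from cell import sensors, imaging, order
def rays(n,info,uv):
    f=200/np.tan(np.radians(info['vfov']/2)); uv=np.float64(uv).reshape(-1,2)
    d=(uv-[info['cx'],info['cy']])/f; s=d.copy()
    for _ in range(30): s=d/(1+info['k1']*(s**2).sum(1,keepdims=True))
    return np.c_[s,np.ones(len(s))]
def plane(info,uv,z):
    P=np.array(info['pose']); r=rays(0,info,uv)@P[:3,:3].T; o=P[:3,3]
    return o+r*((z-o[2])/r[:,2])[:,None]
def cloud(info,depth):
    v,u=np.mgrid[:400,:640]; P=np.array(info['pose'])
    r=rays(0,info,np.c_[u.ravel(),v.ravel()])*depth.reshape(-1,1)
    return (r@P[:3,:3].T+P[:3,3]).reshape(400,640,3)
E
python3 - <<'E'
from h import *
for n in ["scene","top","wrist"]:
    i=imaging.camera_info(n); p,d=imaging.grab_frame(n); cv2.imwrite(f"pics/{n}0.png",p); np.save(f"{n}0.npy",d)
    print(n,i['vfov'],i['cx'],i['cy'],i['k1'],np.round(i['pose'],3).tolist(),(d>0).mean())
print(sensors.sense())
E
```

```text
scene 43.87002649629169 315.599404676999 196.45545565110646 -0.09126464392990605 [[-0.869, 0.334, -0.364, 927.651], [0.494, 0.566, -0.66, 709.718], [-0.014, -0.754, -0.657, 765.698], [0.0, 0.0, 0.0, 1.0]] 0.99588671875
top 57.232400503639795 316.4499576485286 204.88377022608995 -0.01021856705108944 [[0.012, -0.995, 0.101, 475.489], [-1.0, -0.014, -0.022, 15.354], [0.023, -0.101, -0.995, 848.381], [0.0, 0.0, 0.0, 1.0]] 0.996
wrist 69.90363263491585 319.30274736771815 199.61850052655302 -0.0528089246327229 [[0.31, 0.92, 0.238, 101.173], [0.951, -0.3, -0.081, 545.994], [-0.003, 0.252, -0.968, 383.748], [0.0, 0.0, 0.0, 1.0]] 0.99215234375
{'time_s': 0.15, 'joint_positions': array([ 6.60556216e+01,  5.03158831e+00,  7.86034224e+01, -1.54241114e-04,
        9.64636918e+01, -5.90659286e+00]), 'joint_velocities': array([-0.01652782, -0.06268038, -0.24330239, -0.02053052, -0.01956518,
        0.01047909]), 'joint_efforts': array([ 1.41368917e-03, -3.40640616e+01, -3.02793324e+01,  7.18569593e-02,
        3.04743194e-02, -1.27240755e-04]), 'position': array([170.13295944, 522.58363405, 204.56468859]), 'tool_rot': array([[-9.50852365e-01,  3.09643820e-01, -6.96705228e-04],
       [ 3.09644555e-01,  9.50851075e-01, -1.57551368e-03],
       [ 1.74614841e-04, -1.71381189e-03, -9.99998516e-01]]), 'ft_force': array([-0.17555731, -0.30066036,  0.13709688]), 'torque': array([-0.01980887,  0.01553642,  0.00564713]), 'grasp_force': 0.0, 'gripper_width': 93.97242817924189}
```

View pics/top0.png

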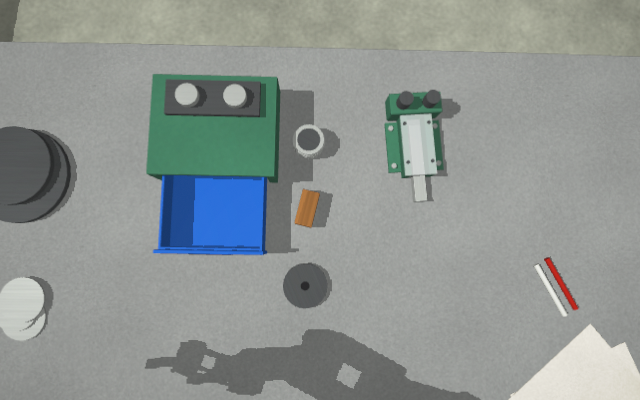

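View pics/scene0.png

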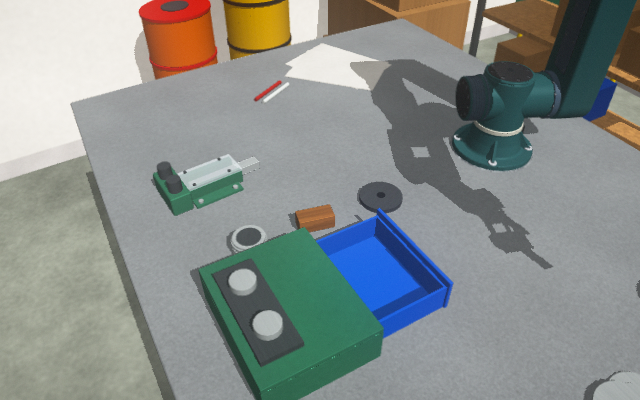

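The top view shows the bin at (213,215), the block at (307,208), the washers at (309,140), the disc at (305,286), and the guide at (417,140) with the bar's free end near (420,190). The scene view agrees, with the disc flat on the bench in front of the bin's right corner.

```bash
cat >> h.py <<'E'
def rect(pts):
    c,s,a=cv2.minAreaRect(np.float32(pts[:,:2]))
    if s[0]<s[1]: s=s[::-1]; a+=90
    return np.round(c,1),np.round(s,1),round((a+90)%180-90,1)
def report(i,p,d,z0=0):
    C=cloud(i,d); h=cv2.cvtColor(p,cv2.COLOR_BGR2HSV); H,S,V=h[...,0].astype(int),h[...,1].astype(int),h[...,2].astype(int)
    return C,H,S,V
def big(m):
    n,l,s,c=cv2.connectedComponentsWithStats(np.uint8(m)); k=1+np.argmax(s[1:,4]); return l==k
E
python3 - <<'E'
from h import *
i=imaging.camera_info("top");p=cv2.imread("pics/top0.png");d=np.load("top0.npy")
C,H,S,V=report(i,p,d); Z=C[...,2]; v,u=np.mgrid[:400,:640]
def show(n,m,z=None):
    m=big(m); q=C[m] if z is None else plane(i,np.c_[u[m],v[m]],z)
    print(n,m.sum(),*rect(q),'z',np.percentile(Z[m],[5,50,95]).round(1)); return q
print('bench z',np.median(Z[320:380,100:140]),np.median(Z[220:300,350:500]))
br=(H<20)&(S>90)&(u>280)&(u<340)&(v<250)
show('block all',br);show('block top',br&(Z>30),35)
bar=(v>178)&(v<215)&(u>400)&(u<440)
print(Z[178:208:2,420].round(0)); 
q=show('bar',bar&(Z>14),22)
gr=(H>60)&(H<95)&(S>80)
show('plinth top',gr&(u<300)&(Z>75),85)
show('guide closing',gr&(u>370)&(Z>60),80)
show('guide roof',(u>370)&(u<460)&(v>110)&(v<180)&(Z>33)&(Z<50)&(S<90),40)
bl=(H>100)&(H<125)&(S>120)
q=show('bin',bl)
show('bin rim',bl&(Z>50))
f=bl&(Z>60)&(v>235);q=show('bin front',f); 
show('disc',(V<90)&(u>270)&(u<340)&(v>255)&(v<315)&(Z>6),12)
show('washers',(u>285)&(u<335)&(v>120)&(v<165)&(Z>32),41)
# bar edges row by row
for r in range(180,202,4):
    c=np.where((Z[r,400:440]>12))[0]+400; 
    if len(c): print(r,plane(i,[[c[0]-.5,r],[c[-1]+.5,r]],22)[:,:2].round(1).tolist())
print(Z[20:,][::40,10][:3])
E
python3 - <<'E'
import cv2
p=cv2.imread("pics/top0.png")
cv2.imwrite("pics/topc.png",cv2.resize(p[80:320,140:460],None,fx=2.5,fy=2.5,interpolation=cv2.INTER_CUBIC))
E
```

```text
bench z -1.629974925548936 -1.2728985810876452
block all 632 [535.2  22.7] [113.6  39.9] -12.4 z [31.3 33.6 36.1]
block top 619 [551.9  19. ] [78.6 39.1] -13.0 z [31.5 33.6 36.2]
[21. 21. 19. 19. 22. 20. 21. 19. 17. 22. 18. 19. -3. -2. -2.]
bar 282 [ 598.3 -238.5] [50.4 30. ] 4.6 z [17.3 20.5 22.9]
plinth top 9174 [722.1 221.5] [268.6 218.6] 89.6 z [81.5 83.7 86. ]
guide closing 5 [ 781.5 -262.7] [13.  0.] -44.3 z [65.4 74.7 78.8]
guide roof 1950 [ 701.2 -230.9] [141.7  74.3] 4.4 z [36.4 38.9 41.6]
bin 8323 [536.4 176.7] [323.  180.5] 89.9 z [ 4.4  7.2 71.1]
bin rim 1180 [532.1 176.4] [322.9 168.2] 89.6 z [52.7 60.5 74.9]
bin front 545 [457.3 176.6] [323.7  21.7] -87.4 z [60.4 72.8 75.5]
disc 688 [385.5   7.2] [95.3 66.1] 27.0 z [ 8.4 10.8 13. ]
washers 799 [705.6  17.5] [71.6 70. ] 1.0 z [34.2 40.1 42.8]
180 [[619.9, -220.3], [620.5, -252.7]]
184 [[610.7, -222.4], [611.2, -252.5]]
188 [[601.5, -224.6], [601.9, -252.4]]
192 [[592.2, -224.5], [592.6, -254.5]]
196 [[583.0, -224.3], [583.4, -254.3]]
200 [[573.8, -226.5], [574.2, -254.1]]
[-7.48187364e+02 -3.19731294e+00  2.61789016e-01]
```

View pics/topc.png

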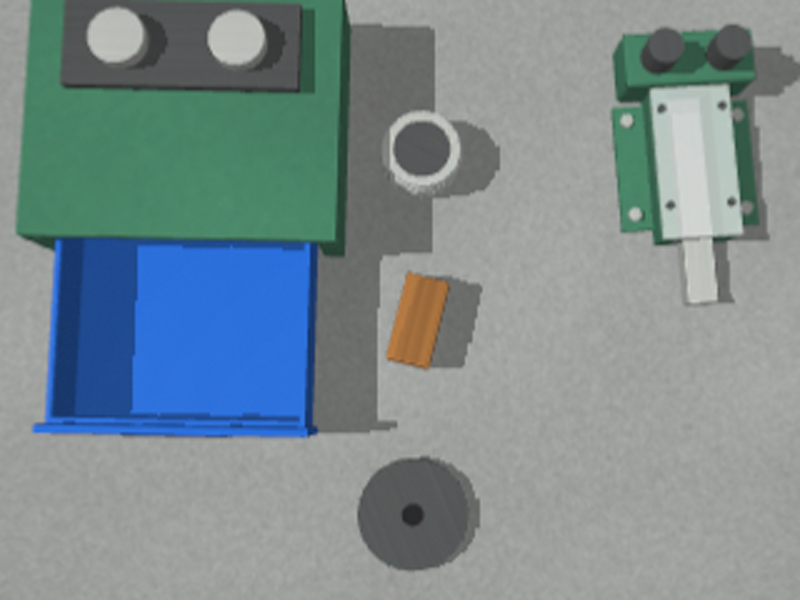

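The crop shows the bar protruding at crop (700,270), the block at (418,320) tilted about 13°, and the bin interior at (200,330), all clear of each other. I'll take the block first.

Request:
play_rows --rotation '[[0,0,0.028],[0,0,0.028],[0,0,0.028],[0,0,0.028],[0,0,0.028]]' --offset '[[0.04,-0.05,0],[0.08,-0.1,0],[0.12,-0.15,0],[0.16,-0.2,0],[0.2,-0.25,0]]' --grip '[0.68,0.68,0.68,0.68,0.68]' --newtons 25

```text
time_s: 0.65
position: [320.9, 333.8, 205.2]
tool_rot: [[-0.975, 0.224, -0.0], [0.224, 0.975, -0.0], [0.0, -0.0, -1.0]]
ft_force: [0.8, 0.9, 0.0]
gripper_width: 64.0
grasp_force: 0.0
```

Request:
play_rows --rotation '[[0,0,0],[0,0,0],[0,0,0],[0,0,0],[0,0,0]]' --offset '[[0.04,-0.05,0],[0.08,-0.1,0],[0.12,-0.15,0],[0.16,-0.2,0],[0.2,-0.25,0]]' --grip '[0.68,0.68,0.68,0.68,0.68]'

```text
time_s: 1.15
position: [471.0, 146.2, 205.3]
tool_rot: [[-0.974, 0.225, -0.0], [0.225, 0.974, 0.0], [0.0, 0.0, -1.0]]
ft_force: [1.0, 0.4, -1.2]
gripper_width: 63.8
grasp_force: 0.0
```

Request:
play_rows --rotation '[[0,0,0],[0,0,0],[0,0,0],[0,0,0],[0,0,0]]' --offset '[[0.03,-0.05,-0.03],[0.06,-0.1,-0.06],[0.09,-0.15,-0.1],[0.109,-0.172,-0.14],[0.109,-0.172,-0.14]]' --grip '[0.68,0.68,0.68,0.68,0.68]'

```text
time_s: 1.65
position: [549.6, 16.5, 94.3]
tool_rot: [[-0.973, 0.229, -0.011], [0.229, 0.973, 0.0], [0.011, -0.002, -1.0]]
ft_force: [-0.8, 0.7, -0.8]
gripper_width: 63.5
grasp_force: 0.0
```

Run:
```python
from h import *
s=sensors.sense(); print(s['position'].round(1))
i=imaging.camera_info("wrist"); p,d=imaging.grab_frame("wrist"); cv2.imwrite("pics/wrist1.png",p)
C,H,S,V=report(i,p,d); Z=C[...,2]; v,u=np.mgrid[:400,:640]
m=big((H<20)&(S>90)&(Z>26)&(Z<45)); q=plane(i,np.c_[u[m],v[m]],35); print('block',m.sum(),*rect(q),np.median(Z[m]))
```

```text
[549.6  16.5  94.3]
block 3941 [550.1  20.6] [79.9 39.1] -13.3 35.097662234724254
```

Request:
play_rows --rotation '[[0,0,0],[0,0,0],[0,0,0],[0,0,0],[0,0,0]]' --offset '[[-0.001,0.001,-0.05],[-0.001,0.001,-0.09],[-0.001,0.001,-0.118],[-0.001,0.001,-0.118],[-0.001,0.001,-0.118]]' --grip '[0.68,0.68,0.68,0.68,0.68]'

```text
time_s: 2.2
position: [552.0, 20.7, 13.8]
tool_rot: [[-0.975, 0.224, 0.002], [0.224, 0.975, 0.0], [-0.002, 0.001, -1.0]]
ft_force: [0.3, 0.4, 0.9]
gripper_width: 64.0
grasp_force: 0.0
```

Request:
play_rows --rotation '[[0,0,0],[0,0,0],[0,0,0],[0,0,0],[0,0,0]]' --offset '[[0,0,0],[0,0,0],[0,0,0],[0,0,0],[0,0,0]]' --grip '[0.3,0.3,0.3,0.3,0.3]'

```text
time_s: 2.7
position: [552.1, 19.8, 13.2]
tool_rot: [[-0.974, 0.225, 0.002], [0.225, 0.974, 0.0], [-0.002, 0.001, -1.0]]
ft_force: [-0.1, 0.6, 4.8]
gripper_width: 39.6
grasp_force: 25.0
```

Request:
play_rows --rotation '[[0,0,0],[0,0,-0.04],[0,0,-0.08],[0,0,-0.12],[0,0,-0.16]]' --offset '[[0,0,0.05],[0,0,0.1],[0,0.02,0.15],[0.01,0.06,0.16],[0.01,0.1,0.16]]' --grip '[0.3,0.3,0.3,0.3,0.3]'

```text
time_s: 3.2
position: [560.8, 95.1, 134.8]
tool_rot: [[-0.741, 0.672, 0.006], [0.672, 0.741, 0.0], [-0.004, 0.004, -1.0]]
ft_force: [-0.1, 0.2, -0.6]
gripper_width: 40.1
grasp_force: 25.0
```

Request:
play_rows --rotation '[[0,0,-0.045],[0,0,-0.09],[0,0,-0.135],[0,0,-0.18],[0,0,-0.22]]' --offset '[[0.01,0.04,0],[0.017,0.08,0],[0.017,0.12,0],[0.017,0.15,0],[0.017,0.168,0]]' --grip '[0.3,0.3,0.3,0.3,0.3]'

```text
time_s: 3.7
position: [571.0, 222.5, 131.1]
tool_rot: [[-0.146, 0.989, -0.001], [0.989, 0.146, -0.0], [0.0, -0.001, -1.0]]
ft_force: [-0.1, 0.3, -0.3]
gripper_width: 39.3
grasp_force: 25.0
```

Request:
play_rows --rotation '[[0,0,-0.048],[0,0,-0.048],[0,0,-0.048],[0,0,-0.048],[0,0,-0.048]]' --offset '[[0,0,0],[0,0,0],[0,0,0],[0,0,0],[0,0,0]]' --grip '[0.3,0.3,0.3,0.3,0.3]'

```text
time_s: 4.2
position: [571.6, 220.3, 132.0]
tool_rot: [[0.0, 1.0, 0.0], [1.0, -0.0, -0.0], [-0.0, 0.0, -1.0]]
ft_force: [0.4, -0.6, -0.9]
gripper_width: 39.7
grasp_force: 25.0
```

Run:
```python
from h import *
i=imaging.camera_info("wrist"); p,d=imaging.grab_frame("wrist"); cv2.imwrite("pics/wrist2.png",p)
C,H,S,V=report(i,p,d); Z=C[...,2]
bl=(H>100)&(H<125)&(S>120)
for n,m in [('floor',bl&(Z<20)&(Z>0)),('rim',bl&(Z>50)),('front',bl&(Z>68)&(Z<82)&(C[...,0]<480))]:
    q=C[m]; print(n,m.sum(),np.percentile(q,[1,50,99],axis=0).round(0).tolist())
g=(H>60)&(H<95)&(S>80)&(Z>78)&(Z<92); q=C[g]; print(len(q), np.percentile(q,[0.5,50,99.5],axis=0).round(0).tolist())
```

```text
floor 20204 [[461.0, 142.0, 6.0], [523.0, 270.0, 8.0], [624.0, 330.0, 18.0]]
rim 6625 [[450.0, 171.0, 51.0], [458.0, 287.0, 62.0], [613.0, 337.0, 311.0]]
front 2257 [[449.0, 175.0, 68.0], [454.0, 267.0, 74.0], [457.0, 338.0, 76.0]]
41172 [[614.0, 96.0, 83.0], [686.0, 287.0, 85.0], [827.0, 358.0, 87.0]]
```

View pics/wrist2.png

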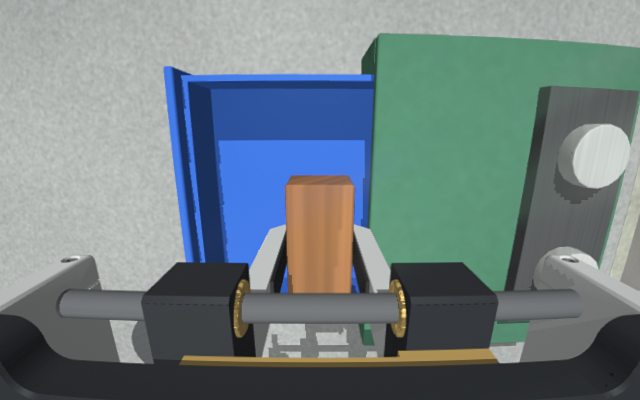

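The block hangs over the bin at (320,235), with the fingers just clear of the plinth edge at x≈370. I'll shift it 5 mm away from the plinth and lower it.

Request:
play_rows --rotation '[[0,0,0],[0,0,0],[0,0,0],[0,0,0],[0,0,0]]' --offset '[[-0.007,0,0],[-0.007,0,-0.04],[-0.007,0,-0.08],[-0.007,0,-0.12],[-0.007,0,-0.135]]' --grip '[0.3,0.3,0.3,0.3,0.3]'

```text
time_s: 4.75
position: [563.5, 219.9, 27.1]
tool_rot: [[0.0, 1.0, -0.006], [1.0, -0.0, -0.002], [-0.002, -0.006, -1.0]]
ft_force: [0.4, 0.1, -0.8]
gripper_width: 39.9
grasp_force: 25.0
```

Request:
play_rows --rotation '[[0,0,0],[0,0,0],[0,0,0],[0,0,0],[0,0,0]]' --offset '[[0,0,-0.004],[0,0,-0.008],[0,0,-0.012],[0,0,-0.013],[0,0,-0.013]]' --grip '[0.3,0.3,0.3,0.3,0.3]'

```text
time_s: 5.25
position: [566.9, 220.9, 21.9]
tool_rot: [[0.001, 1.0, 0.002], [1.0, -0.001, 0.0], [0.0, 0.002, -1.0]]
ft_force: [-0.7, 0.2, -1.2]
gripper_width: 39.4
grasp_force: 25.0
```

Request:
play_rows --rotation '[[0,0,0],[0,0,0],[0,0,0],[0,0,0],[0,0,0]]' --offset '[[0,0,0],[0,0,0],[0,0,0],[0,0,0],[0,0,0]]' --grip '[0.54,0.54,0.54,0.54,0.54]'

```text
time_s: 5.75
position: [566.3, 220.8, 21.1]
tool_rot: [[0.001, 1.0, 0.0], [1.0, -0.001, -0.0], [-0.0, 0.0, -1.0]]
ft_force: [0.4, -0.4, -0.3]
gripper_width: 50.8
grasp_force: 0.0
```

Request:
play_rows --rotation '[[0,0,0],[0,0,0],[0,0,-0.04],[0,0,-0.08],[0,0,-0.12]]' --offset '[[0,0,0.05],[0,0,0.1],[0,0,0.15],[0,-0.04,0.16],[0,-0.1,0.16]]' --grip '[0.54,0.54,0.54,0.54,0.54]'

```text
time_s: 6.25
position: [567.9, 147.1, 144.4]
tool_rot: [[0.37, 0.929, 0.007], [0.929, -0.37, 0.002], [0.004, 0.005, -1.0]]
ft_force: [1.5, -0.2, -0.6]
gripper_width: 50.6
grasp_force: 0.0
```

Request:
play_rows --rotation '[[0,0,-0.04],[0,0,-0.08],[0,0,-0.12],[0,0,-0.16],[0,0,-0.2]]' --offset '[[0,-0.06,0],[0,-0.12,0],[0,-0.18,0],[0,-0.24,0],[0,-0.3,0]]' --grip '[0.64,0.64,0.64,0.64,0.64]'

```text
time_s: 6.75
position: [566.1, -81.0, 141.2]
tool_rot: [[0.847, 0.531, 0.001], [0.531, -0.847, -0.0], [0.0, 0.0, -1.0]]
ft_force: [0.4, -0.7, 0.4]
gripper_width: 60.0
grasp_force: 0.0
```

Request:
play_rows --rotation '[[0,0,-0.04],[0,0,-0.08],[0,0,-0.12],[0,0,-0.155],[0,0,-0.155]]' --offset '[[0,-0.06,0],[0,-0.12,0],[0,-0.18,0],[0,-0.212,0],[0,-0.212,0]]' --grip '[0.64,0.64,0.64,0.64,0.64]'

```text
time_s: 7.25
position: [565.6, -241.8, 140.5]
tool_rot: [[0.997, 0.072, -0.001], [0.072, -0.997, -0.001], [-0.001, 0.001, -1.0]]
ft_force: [0.6, 0.2, -1.1]
gripper_width: 59.7
grasp_force: 0.0
```

Request:
play_rows --rotation '[[0,0,0],[0,0,0],[0,0,0],[0,0,0],[0,0,0]]' --offset '[[0.02,0,0],[0.02,0,0],[0.02,0,0],[0.02,0,0],[0.02,0,0]]' --grip '[0.64,0.64,0.64,0.64,0.64]'

```text
time_s: 7.75
position: [581.1, -237.6, 141.2]
tool_rot: [[0.997, 0.079, -0.0], [0.079, -0.997, -0.0], [-0.0, 0.0, -1.0]]
ft_force: [-0.4, -0.3, 0.6]
gripper_width: 60.3
grasp_force: 0.0
```

Run:
```python
from h import *
s=sensors.sense(); print(s['position'].round(1),s['tool_rot'].round(3).tolist())
i=imaging.camera_info("wrist"); p,d=imaging.grab_frame("wrist"); cv2.imwrite("pics/wrist3.png",p)
C,H,S,V=report(i,p,d); Z=C[...,2];v,u=np.mgrid[:400,:640]
m=big((Z>17)&(Z<27)&(S<60)&(C[...,0]<628)&(C[...,0]>550)&(abs(C[...,1]+240)<30)); q=plane(i,np.c_[u[m],v[m]],22)
print('bar',m.sum(),*rect(q),np.median(Z[m]),np.percentile(q,[.5,99.5],axis=0).round(1).tolist())
m=(Z>37)&(Z<44)&(abs(C[...,1]+235)<60)&(C[...,0]>600); q=C[m]; print('roof',*rect(q))
```

```text
[ 581.1 -237.6  141.2] [[0.997, 0.079, -0.0], [0.079, -0.997, -0.0], [-0.0, 0.0, -1.0]]
bar 1348 [ 600.9 -239.4] [55.7 27. ] 4.0 21.91589147936199 [[572.8, -254.0, 22.0], [627.7, -224.5, 22.0]]
roof [ 696.9 -231.5] [132.2  72.6] 4.4
```

View pics/wrist3.png

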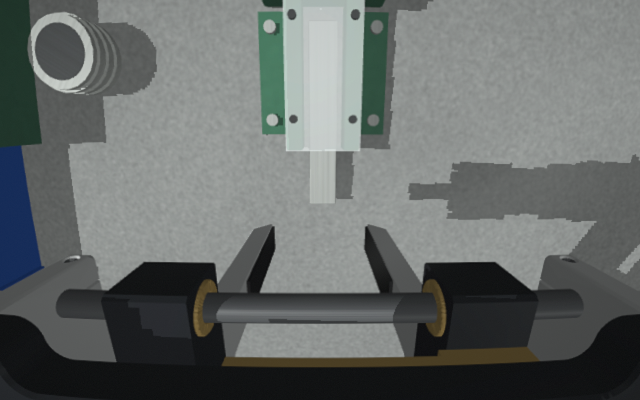

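The bar end sits at (322,178), between the mouth at (322,150) and its tip at (322,203), in line with the open fingers. I'll go down onto it.

Request:
play_rows --rotation '[[0,0,0],[0,0,0],[0,0,0],[0,0,0],[0,0,0]]' --offset '[[0.02,-0.003,-0.03],[0.02,-0.003,-0.08],[0.02,-0.003,-0.13],[0.02,-0.003,-0.165],[0.02,-0.003,-0.165]]' --grip '[0.64,0.64,0.64,0.64,0.64]'

```text
time_s: 8.3
position: [592.5, -238.5, 11.8]
tool_rot: [[0.997, 0.078, -0.01], [0.078, -0.997, 0.005], [-0.009, -0.005, -1.0]]
ft_force: [-0.6, 0.8, -0.7]
gripper_width: 60.3
grasp_force: 0.0
```

Request:
play_rows --rotation '[[0,0,0],[0,0,0],[0,0,0],[0,0,0],[0,0,0]]' --offset '[[0,0,-0.006],[0,0,-0.012],[0,0,-0.017],[0,0,-0.017],[0,0,-0.017]]' --grip '[0.64,0.64,0.64,0.64,0.64]'

```text
time_s: 8.8
position: [596.7, -240.7, 5.3]
tool_rot: [[0.997, 0.078, 0.001], [0.078, -0.997, -0.001], [0.001, 0.001, -1.0]]
ft_force: [-0.4, -0.4, -0.0]
gripper_width: 60.4
grasp_force: 0.0
```

Request:
play_rows --rotation '[[0,0,0],[0,0,0],[0,0,0],[0,0,0],[0,0,0]]' --offset '[[0,0,0],[0,0,0],[0,0,0],[0,0,0],[0,0,0]]' --grip '[0.2,0.2,0.2,0.2,0.2]' --newtons 30

```text
time_s: 9.3
position: [596.2, -240.1, 4.5]
tool_rot: [[0.997, 0.078, -0.0], [0.078, -0.997, 0.001], [-0.0, -0.001, -1.0]]
ft_force: [0.2, 1.6, 0.3]
gripper_width: 28.0
grasp_force: 30.0
```

Request:
play_rows --rotation '[[0,0,0],[0,0,0],[0,0,0],[0,0,0],[0,0,0]]' --offset '[[-0.01,-0.0008,0],[-0.025,-0.002,0],[-0.04,-0.0031,0],[-0.06,-0.0047,0],[-0.08,-0.0062,0]]' --grip '[0.2,0.2,0.2,0.2,0.2]'

```text
time_s: 9.8
position: [535.9, -245.2, 4.5]
tool_rot: [[0.997, 0.078, 0.002], [0.078, -0.997, -0.0], [0.002, 0.0, -1.0]]
ft_force: [4.7, 0.3, -2.0]
gripper_width: 27.7
grasp_force: 30.0
```

Request:
play_rows --rotation '[[0,0,0],[0,0,0],[0,0,0],[0,0,0],[0,0,0]]' --offset '[[-0.02,-0.0016,0],[-0.04,-0.0031,0],[-0.06,-0.0047,0],[-0.08,-0.0062,0],[-0.1,-0.0078,0]]' --grip '[0.2,0.2,0.2,0.2,0.2]'

```text
time_s: 10.3
position: [460.6, -250.9, 4.5]
tool_rot: [[0.997, 0.077, 0.001], [0.077, -0.997, -0.0], [0.001, 0.0, -1.0]]
ft_force: [4.1, 0.8, -2.0]
gripper_width: 28.0
grasp_force: 30.0
```

Request:
play_rows --rotation '[[0,0,0],[0,0,0],[0,0,0],[0,0,0],[0,0,0]]' --offset '[[-0.02,-0.0016,0],[-0.04,-0.0031,0],[-0.06,-0.0047,0],[-0.06,-0.0047,0],[-0.06,-0.0047,0]]' --grip '[0.2,0.2,0.2,0.2,0.2]'

```text
time_s: 10.8
position: [412.9, -254.5, 4.4]
tool_rot: [[0.997, 0.077, -0.007], [0.077, -0.997, 0.001], [-0.007, -0.001, -1.0]]
ft_force: [-7.5, 0.6, 5.5]
gripper_width: 27.7
grasp_force: 30.0
```

Request:
play_rows --rotation '[[0,0,0],[0,0,0],[0,0,0],[0,0,0],[0,0,0]]' --offset '[[0,0,0],[0,0,0],[0,0,0],[0,0,0],[0,0,0]]' --grip '[0.6,0.6,0.6,0.6,0.6]'

```text
time_s: 11.3
position: [416.5, -254.5, 4.5]
tool_rot: [[0.997, 0.078, -0.0], [0.078, -0.997, -0.0], [-0.0, 0.0, -1.0]]
ft_force: [-0.2, -0.3, -0.2]
gripper_width: 55.8
grasp_force: 0.0
```

Request:
play_rows --rotation '[[0,0,0],[0,0,0],[0,0,0],[0,0,0],[0,0,0]]' --offset '[[0,0,0.04],[0,0,0.09],[0,0,0.14],[0,0,0.19],[0,0,0.19]]' --grip '[0.64,0.64,0.64,0.64,0.64]'

```text
time_s: 11.8
position: [419.4, -256.8, 153.7]
tool_rot: [[0.997, 0.078, 0.01], [0.078, -0.997, -0.008], [0.009, 0.009, -1.0]]
ft_force: [0.6, -0.1, 1.3]
gripper_width: 60.4
grasp_force: 0.0
```

```bash
cat > bar.py <<'E'
from h import *
for n in ["wrist","top"]:
    s=sensors.sense(); i=imaging.camera_info(n); p,d=imaging.grab_frame(n); cv2.imwrite(f"pics/b{n}.png",p)
    C,H,S,V=report(i,p,d); Z=C[...,2];v,u=np.mgrid[:400,:640]
    m=(Z>15)&(Z<27)&(S<60)&(C[...,0]<612)&(C[...,0]>350)&(abs(C[...,1]+248)<40); m=big(m); q=plane(i,np.c_[u[m],v[m]],22)
    print(n,s['position'].round(1),m.sum(),*rect(q),np.median(Z[m]),np.percentile(q,[.5,99.5],axis=0).round(1).tolist())
E
python3 bar.py
```

```text
wrist [ 419.4 -256.8  153.7] 4472 [ 479.3 -249.1] [179.   28.1] 4.5 21.98840554765843 [[390.7, -268.0, 22.0], [568.2, -229.9, 22.0]]
top [ 418.  -255.8  150.4] 813 [ 480.9 -248.3] [177.5  29.6] 4.7 20.610936354562796 [[396.0, -264.6, 22.0], [569.5, -229.5, 22.0]]
```

Request:
play_rows --rotation '[[0,0,0],[0,0,0],[0,0,0],[0,0,0],[0,0,0]]' --offset '[[0.05,0.004,0],[0.085,0.007,-0.03],[0.085,0.007,-0.08],[0.085,0.007,-0.13],[0.085,0.007,-0.17]]' --grip '[0.64,0.64,0.64,0.64,0.64]'

```text
time_s: 12.4
position: [477.7, -247.4, 14.4]
tool_rot: [[0.997, 0.078, -0.006], [0.078, -0.997, 0.004], [-0.006, -0.004, -1.0]]
ft_force: [-0.5, 0.6, 0.1]
gripper_width: 59.9
grasp_force: 0.0
```

Request:
play_rows --rotation '[[0,0,0],[0,0,0],[0,0,0],[0,0,0],[0,0,0]]' --offset '[[0,0,-0.005],[0,0,-0.013],[0,0,-0.02],[0,0,-0.02],[0,0,-0.02]]' --grip '[0.64,0.64,0.64,0.64,0.64]'

```text
time_s: 12.9
position: [480.9, -249.9, 5.8]
tool_rot: [[0.997, 0.078, 0.002], [0.078, -0.997, -0.001], [0.002, 0.002, -1.0]]
ft_force: [0.5, 0.0, 0.6]
gripper_width: 60.1
grasp_force: 0.0
```

Request:
play_rows --rotation '[[0,0,0],[0,0,0],[0,0,0],[0,0,0],[0,0,0]]' --offset '[[0,0,0],[0,0,0],[0,0,0],[0,0,0],[0,0,0]]' --grip '[0.2,0.2,0.2,0.2,0.2]' --newtons 50

```text
time_s: 13.4
position: [480.1, -249.2, 4.6]
tool_rot: [[0.997, 0.078, 0.0], [0.078, -0.997, 0.0], [0.0, -0.0, -1.0]]
ft_force: [-0.3, 0.7, 1.2]
gripper_width: 27.3
grasp_force: 50.0
```

Request:
play_rows --rotation '[[0,0,0],[0,0,0],[0,0,0],[0,0,0],[0,0,0]]' --offset '[[0,0,0.005],[0,0,0.015],[0,0,0.03],[0,0,0.05],[0,0,0.07]]' --grip '[0.2,0.2,0.2,0.2,0.2]'

```text
time_s: 13.9
position: [479.6, -249.0, 57.4]
tool_rot: [[0.997, 0.078, -0.001], [0.078, -0.997, 0.001], [-0.001, -0.001, -1.0]]
ft_force: [0.5, 0.4, -8.0]
gripper_width: 27.9
grasp_force: 50.0
```

Request:
play_rows --rotation '[[0,0,0],[0,0,0],[0,0,0],[0,0,0],[0,0,0]]' --offset '[[0,0,0.03],[0,0,0.06],[0,0,0.09],[0,0,0.11],[0,0,0.12]]' --grip '[0.2,0.2,0.2,0.2,0.2]'

```text
time_s: 14.4
position: [480.8, -249.8, 149.4]
tool_rot: [[0.997, 0.078, 0.003], [0.078, -0.997, -0.002], [0.003, 0.002, -1.0]]
ft_force: [-0.0, -1.1, -9.6]
gripper_width: 27.6
grasp_force: 50.0
```

Run:
```python
from h import *
s=sensors.sense(); print(s['position'].round(1),s['ft_force'].round(1),s['torque'].round(2))
i=imaging.camera_info("scene"); p,d=imaging.grab_frame("scene"); print(sensors.sense()['torque'].round(2))
uv=np.array([[300,150]]); cv2.imwrite("pics/sc1.png",p)
```

```text
[ 480.8 -249.8  149.4] [-0.  -1.1 -9.6] [-0.04  0.14  0.01]
[0.01 0.05 0.02]
```

View pics/sc1.png

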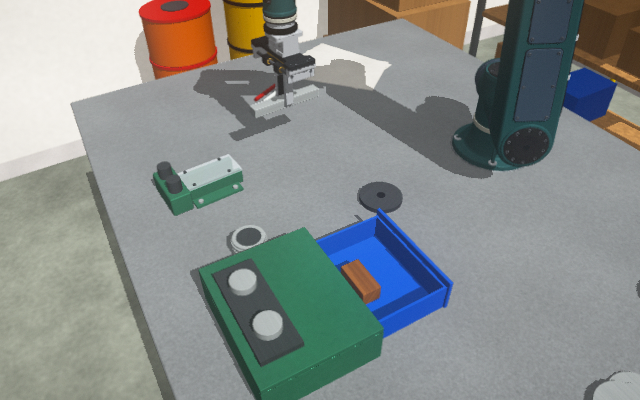

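The bar hangs level in the fingers at about (287,100), and the block lies flat in the bin at (360,282). I'll swing the bar over to the bin.

Request:
play_rows --rotation '[[0,0,0.015],[0,0,0.045],[0,0,0.08],[0,0,0.12],[0,0,0.16]]' --offset '[[0,0.015,0],[0.005,0.05,0],[0.01,0.1,0],[0.01,0.15,0],[0.01,0.2,0]]' --grip '[0.2,0.2,0.2,0.2,0.2]'

```text
time_s: 14.95
position: [486.1, -96.7, 144.9]
tool_rot: [[0.832, 0.554, -0.004], [0.554, -0.832, 0.002], [-0.002, -0.004, -1.0]]
ft_force: [0.7, 0.6, -7.9]
gripper_width: 27.7
grasp_force: 50.0
```

Request:
play_rows --rotation '[[0,0,0.04],[0,0,0.08],[0,0,0.12],[0,0,0.16],[0,0,0.2]]' --offset '[[0,0.05,0],[0.005,0.1,0],[0.01,0.15,0],[0.015,0.2,0],[0.02,0.25,0]]' --grip '[0.2,0.2,0.2,0.2,0.2]'

```text
time_s: 15.45
position: [500.8, 90.5, 145.1]
tool_rot: [[0.347, 0.938, -0.004], [0.938, -0.347, 0.0], [-0.001, -0.004, -1.0]]
ft_force: [0.5, 0.1, -8.9]
gripper_width: 27.6
grasp_force: 50.0
```

Request:
play_rows --rotation '[[0,0,0.035],[0,0,0.065],[0,0,0.09],[0,0,0.108],[0,0,0.113]]' --offset '[[0,0.05,0],[0,0.095,0],[0,0.13,0],[0,0.16,0],[0,0.176,0]]' --grip '[0.2,0.2,0.2,0.2,0.2]'

```text
time_s: 15.95
position: [500.5, 222.5, 144.9]
tool_rot: [[0.002, 1.0, -0.004], [1.0, -0.002, -0.0], [-0.0, -0.004, -1.0]]
ft_force: [0.3, -1.4, -9.9]
gripper_width: 27.6
grasp_force: 50.0
```

Request:
play_rows --rotation '[[0,0,0],[0,0,0],[0,0,0],[0,0,0]]' --offset '[[0,0,0],[0,0,0],[0,0,0],[0,0,0]]' --grip '[0.2,0.2,0.2,0.2]'

```text
time_s: 16.35
position: [502.6, 219.1, 146.9]
tool_rot: [[0.009, 1.0, -0.0], [1.0, -0.009, -0.0], [-0.0, -0.0, -1.0]]
ft_force: [0.2, 0.3, -8.5]
gripper_width: 27.6
grasp_force: 50.0
```

Run:
```python
from h import *
s=sensors.sense(); print(s['position'].round(1),s['ft_force'].round(1),s['torque'].round(2))
i=imaging.camera_info("wrist"); p,d=imaging.grab_frame("wrist"); cv2.imwrite("pics/wrist4.png",p)
C,H,S,V=report(i,p,d); Z=C[...,2]
bl=(H>100)&(H<125)&(S>120)
for n,m in [('front',bl&(Z>68)&(Z<82)&(C[...,0]<480)),('block',(H<20)&(S>90)&(Z>30)&(Z<55)),('bar',(S<40)&(Z>130)&(Z<180)&(abs(C[...,0]-s['position'][0])<14)&(C[...,1]>s['position'][1]+15))]:
    q=C[m]; print(n,m.sum(),np.percentile(q,[1,50,99],axis=0).round(0).tolist())
```

```text
[502.6 219.1 146.9] [ 0.2  0.3 -8.5] [-0.05  0.06  0.03]
front 1816 [[449.0, 172.0, 68.0], [453.0, 264.0, 75.0], [457.0, 338.0, 76.0]]
block 2866 [[547.0, 184.0, 37.0], [566.0, 224.0, 43.0], [585.0, 262.0, 45.0]]
bar 6217 [[490.0, 235.0, 163.0], [503.0, 274.0, 164.0], [516.0, 307.0, 166.0]]
```

View pics/wrist4.png

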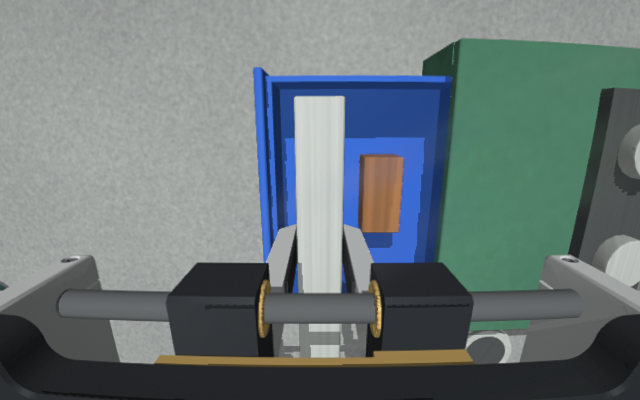

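The bar is level along the bin at (320,180), clear of both the front wall (x≈268) and the block (380,193). I'll lower it.

Request:
play_rows --rotation '[[0,0,0],[0,0,0],[0,0,0],[0,0,0],[0,0,0]]' --offset '[[0,0,-0.01],[0,0,-0.035],[0,0,-0.065],[0,0,-0.09],[0,0,-0.11]]' --grip '[0.2,0.2,0.2,0.2,0.2]'

```text
time_s: 16.9
position: [501.7, 219.6, 62.5]
tool_rot: [[0.007, 1.0, -0.002], [1.0, -0.007, -0.001], [-0.001, -0.002, -1.0]]
ft_force: [0.5, 0.5, -9.1]
gripper_width: 27.5
grasp_force: 50.0
```

Request:
play_rows --rotation '[[0,0,0],[0,0,0],[0,0,0],[0,0,0],[0,0,0]]' --offset '[[0,0,-0.02],[0,0,-0.04],[0,0,-0.055],[0,0,-0.06],[0,0,-0.062]]' --grip '[0.2,0.2,0.2,0.2,0.2]'

```text
time_s: 17.4
position: [502.5, 220.2, 17.6]
tool_rot: [[0.007, 1.0, -0.0], [1.0, -0.007, -0.0], [-0.0, -0.0, -1.0]]
ft_force: [0.1, -0.1, -8.9]
gripper_width: 27.5
grasp_force: 50.0
```

Request:
play_rows --rotation '[[0,0,0],[0,0,0],[0,0,0],[0,0,0],[0,0,0]]' --offset '[[0,0,-0.002],[0,0,-0.004],[0,0,-0.006],[0,0,-0.007],[0,0,-0.007]]' --grip '[0.2,0.2,0.2,0.2,0.2]'

```text
time_s: 17.9
position: [502.5, 220.2, 12.8]
tool_rot: [[0.007, 1.0, 0.0], [1.0, -0.007, 0.0], [0.0, 0.0, -1.0]]
ft_force: [-0.4, -0.1, -10.0]
gripper_width: 27.5
grasp_force: 50.0
```

Not touching yet; go slightly further.

Request:
play_rows --rotation '[[0,0,0],[0,0,0],[0,0,0],[0,0,0]]' --offset '[[0,0,-0.0005],[0,0,-0.001],[0,0,-0.0015],[0,0,-0.0015]]' --grip '[0.2,0.2,0.2,0.2]'

```text
time_s: 18.3
position: [502.9, 220.3, 12.6]
tool_rot: [[0.007, 1.0, 0.001], [1.0, -0.007, 0.0], [0.0, 0.001, -1.0]]
ft_force: [-1.1, -1.5, -2.2]
gripper_width: 27.9
grasp_force: 50.0
```

Request:
play_rows --rotation '[[0,0,0],[0,0,0],[0,0,0],[0,0,0]]' --offset '[[0,0,0],[0,0,0],[0,0,0],[0,0,0]]' --grip '[0.44,0.44,0.44,0.44]'

```text
time_s: 18.7
position: [503.4, 220.5, 12.4]
tool_rot: [[0.007, 1.0, 0.002], [1.0, -0.007, 0.001], [0.001, 0.002, -1.0]]
ft_force: [0.0, 0.3, 0.2]
gripper_width: 41.2
grasp_force: 0.0
```

Request:
play_rows --rotation '[[0,0,0],[0,0,0],[0,0,0],[0,0,0],[0,0,0]]' --offset '[[0,0,0.02],[0,0,0.06],[0,0,0.11],[0,0,0.16],[0,0,0.18]]' --grip '[0.44,0.44,0.44,0.44,0.44]'

```text
time_s: 19.2
position: [504.9, 221.0, 152.6]
tool_rot: [[0.007, 1.0, 0.009], [1.0, -0.007, 0.003], [0.003, 0.009, -1.0]]
ft_force: [-0.4, 0.2, 0.4]
gripper_width: 41.3
grasp_force: 0.0
```

Request:
play_rows --rotation '[[0,0,0],[0,0,0],[0,0,0],[0,0,0],[0,0,0]]' --offset '[[-0.04,0,0],[-0.09,0,0],[-0.12,0,0],[-0.12,0,0],[-0.12,0,0]]' --grip '[0,0,0,0,0]'

```text
time_s: 19.7
position: [412.7, 220.3, 146.7]
tool_rot: [[0.007, 1.0, 0.001], [1.0, -0.007, 0.0], [0.0, 0.001, -1.0]]
ft_force: [0.3, 0.6, 0.1]
gripper_width: 5.1
grasp_force: 0.0
```

Run:
```python
from h import *
s=sensors.sense(); print(s['position'].round(1),s['gripper_width'])
i=imaging.camera_info("top"); p,d=imaging.grab_frame("top"); cv2.imwrite("pics/top5.png",p)
p,d=imaging.grab_frame("scene"); cv2.imwrite("pics/sc5.png",p)
```

```text
[412.7 220.3 146.7] 5.05262000906543
```

View pics/sc5.png

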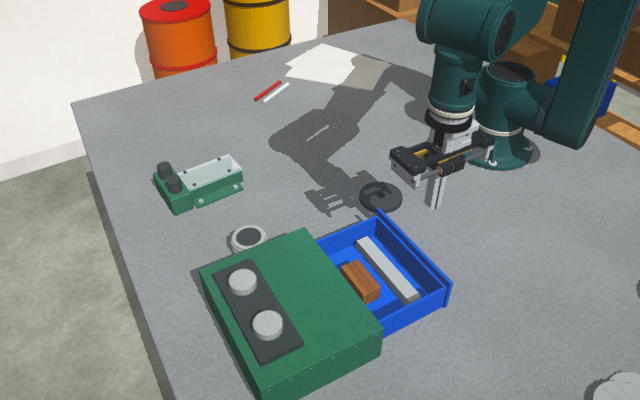

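Bar (388,268) and block (360,282) both lie flat in the bin, with the gripper in front of the panel. I'll lower and push.

Request:
play_rows --rotation '[[0,0,0],[0,0,0],[0,0,0],[0,0,0],[0,0,0]]' --offset '[[0,0,-0.05],[0,0,-0.1],[0,0,-0.12],[0,0,-0.12],[0,0,-0.12]]' --grip '[0,0,0,0,0]'

```text
time_s: 20.3
position: [413.4, 220.2, 56.8]
tool_rot: [[0.007, 1.0, 0.0], [1.0, -0.007, -0.0], [-0.0, 0.0, -1.0]]
ft_force: [-0.1, -0.3, -0.1]
gripper_width: 0.7
grasp_force: 0.0
```

Request:
play_rows --rotation '[[0,0,0],[0,0,0],[0,0,0],[0,0,0],[0,0,0]]' --offset '[[0.01,0,0],[0.02,0,0],[0.03,0,0],[0.04,0,0],[0.05,0,0]]' --grip '[0,0,0,0,0]'

```text
time_s: 20.8
position: [450.6, 220.3, 57.0]
tool_rot: [[0.007, 1.0, -0.0], [1.0, -0.007, 0.0], [0.0, -0.0, -1.0]]
ft_force: [-3.7, 0.0, 2.0]
gripper_width: 0.2
grasp_force: 1.2
```

Request:
play_rows --rotation '[[0,0,0],[0,0,0],[0,0,0],[0,0,0],[0,0,0]]' --offset '[[0.01,0,0],[0.02,0,0],[0.03,0,0],[0.04,0,0],[0.05,0,0]]' --grip '[0,0,0,0,0]'

```text
time_s: 21.3
position: [488.2, 220.1, 56.6]
tool_rot: [[0.007, 1.0, -0.0], [1.0, -0.007, -0.0], [-0.0, -0.0, -1.0]]
ft_force: [-2.0, 0.8, 1.5]
gripper_width: 0.3
grasp_force: 1.2
```

Request:
play_rows --rotation '[[0,0,0],[0,0,0],[0,0,0],[0,0,0],[0,0,0]]' --offset '[[0.01,0,0],[0.02,0,0],[0.03,0,0],[0.04,0,0],[0.05,0,0]]' --grip '[0,0,0,0,0]'

```text
time_s: 21.8
position: [525.7, 220.0, 56.5]
tool_rot: [[0.007, 1.0, 0.0], [1.0, -0.007, -0.0], [-0.0, 0.0, -1.0]]
ft_force: [-2.3, -1.8, 1.1]
gripper_width: 0.4
grasp_force: 1.2
```

Request:
play_rows --rotation '[[0,0,0],[0,0,0],[0,0,0],[0,0,0],[0,0,0]]' --offset '[[0.01,0,0],[0.02,0,0],[0.03,0,0],[0.04,0,0],[0.05,0,0]]' --grip '[0,0,0,0,0]'

```text
time_s: 22.3
position: [563.1, 220.0, 56.5]
tool_rot: [[0.007, 1.0, -0.0], [1.0, -0.007, -0.0], [-0.0, -0.0, -1.0]]
ft_force: [-2.8, -1.1, 1.2]
gripper_width: 0.2
grasp_force: 1.2
```

Request:
play_rows --rotation '[[0,0,0],[0,0,0],[0,0,0],[0,0,0],[0,0,0]]' --offset '[[0.008,0,0],[0.016,0,0],[0.024,0,0],[0.029,0,0],[0.033,0,0]]' --grip '[0,0,0,0,0]'

```text
time_s: 22.8
position: [587.6, 220.2, 56.5]
tool_rot: [[0.007, 1.0, -0.0], [1.0, -0.007, -0.0], [-0.0, -0.0, -1.0]]
ft_force: [-1.0, -1.5, 0.9]
gripper_width: 0.2
grasp_force: 1.1
```

Request:
play_rows --rotation '[[0,0,0],[0,0,0],[0,0,0],[0,0,0],[0,0,0]]' --offset '[[0.002,0,0],[0.004,0,0],[0.006,0,0],[0.008,0,0],[0.009,0,0]]' --grip '[0,0,0,0,0]'

```text
time_s: 23.3
position: [594.1, 220.2, 56.5]
tool_rot: [[0.007, 1.0, -0.0], [1.0, -0.007, -0.0], [-0.0, -0.0, -1.0]]
ft_force: [-1.9, -1.8, 0.4]
gripper_width: 0.3
grasp_force: 1.0
```

Request:
play_rows --rotation '[[0,0,0],[0,0,0],[0,0,0],[0,0,0]]' --offset '[[0.001,0,0],[0.002,0,0],[0.003,0,0],[0.004,0,0]]' --grip '[0,0,0,0]'

```text
time_s: 23.7
position: [594.9, 220.2, 56.5]
tool_rot: [[0.007, 1.0, -0.005], [1.0, -0.007, -0.001], [-0.001, -0.005, -1.0]]
ft_force: [-8.0, -1.8, 3.4]
gripper_width: 0.7
grasp_force: 4.3
```

Request:
play_rows --rotation '[[0,0,0],[0,0,0],[0,0,0],[0,0,0]]' --offset '[[0.001,0,0],[0.002,0,0],[0.002,0,0],[0.002,0,0]]' --grip '[0,0,0,0]'

```text
time_s: 24.1
position: [594.9, 220.2, 56.5]
tool_rot: [[0.006, 1.0, -0.008], [1.0, -0.006, -0.001], [-0.001, -0.008, -1.0]]
ft_force: [-11.1, -1.7, 5.4]
gripper_width: 0.4
grasp_force: 5.6
```

Request:
play_rows --rotation '[[0,0,0],[0,0,0],[0,0,0],[0,0,0],[0,0,0]]' --offset '[[-0.01,0,0],[-0.03,0,0],[-0.06,0,0],[-0.1,0,0.03],[-0.14,0,0.08]]' --grip '[0,0,0,0,0]'

```text
time_s: 24.6
position: [491.6, 220.0, 114.5]
tool_rot: [[0.007, 1.0, -0.003], [1.0, -0.007, -0.001], [-0.001, -0.003, -1.0]]
ft_force: [1.0, -0.1, 0.3]
gripper_width: 0.2
grasp_force: 0.0
```

Request:
play_rows --rotation '[[0,0,0],[0,0,0],[0,0,0],[0,0,0],[0,0,0]]' --offset '[[-0.04,0,0.04],[-0.08,0,0.08],[-0.1,0,0.1],[-0.1,0,0.1],[-0.1,0,0.1]]' --grip '[0,0,0,0,0]'

```text
time_s: 25.1
position: [419.5, 220.6, 192.0]
tool_rot: [[0.007, 1.0, 0.003], [1.0, -0.007, 0.001], [0.001, 0.003, -1.0]]
ft_force: [0.5, -0.1, -0.5]
gripper_width: 0.5
grasp_force: 0.0
```

Run:
```python
from h import *
i=imaging.camera_info("top"); p,d=imaging.grab_frame("top"); cv2.imwrite("pics/top6.png",p)
C,H,S,V=report(i,p,d); Z=C[...,2];v,u=np.mgrid[:400,:640]
m=big((H>100)&(H<125)&(S>120)); print(m.sum(),rect(plane(i,np.c_[u[m],v[m]],75)))
m=big((H>60)&(H<95)&(S>80)&(u<300)&(Z>75)); print('plinth',rect(plane(i,np.c_[u[m],v[m]],85)))
```

```text
774 (array([605.9, 220. ]), array([235.6,  16.9]), 89.8)
plinth (array([311.6, 449.9]), array([362.1, 330.9]), -84.8)
```

View pics/top6.png

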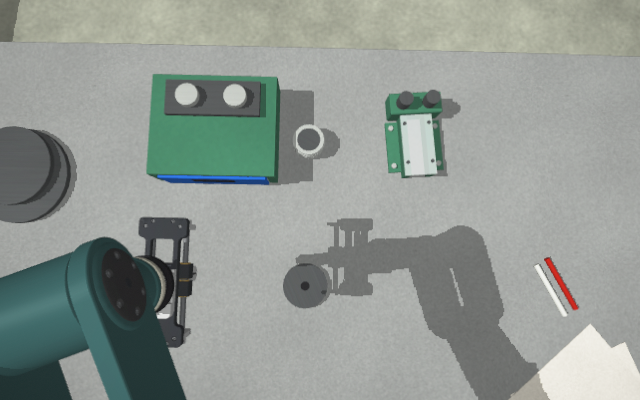

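The bin is closed at (213,180), with the washers (309,140) and disc (305,286) where they started. I felt a hard stop at the expected home position.

```bash
python3 -c "
from cell import order; print(order.hand_in())"
```

```text
the job is handed in; nothing more can be done
None
```

The bar and the block are in the scrap bin, the bin is pushed home to its stop, and the washers and disc were left alone; I handed the job in at about 25 s, and no verdict came back.

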